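# Pack the dried ammonite slab and snap the slab case shut

## Robot

A 6-joint arm with a two-finger parallel gripper is mounted at the origin on a cart in front of the work surface, level with it; the furniture and walls round the work are solid. World frame = base frame: x ahead of the robot, y to its left, z up, the work surface at z = 0. Lengths are in m, angles in degrees, forces in N, time in s.
With the tool pointing down it reaches from about 0.275 to 0.975 m from the base axis. Payload 8.4 kg.
Tool frame: the origin (TCP) lies at the very end of the fingers, on their centre line; the grasp point (between the pads) lies 19 mm behind it (ctrl.grip_point_offset is the distance from the TCP to the grasp point, in m); x points along the fingers, y is the direction in which the jaws open and shut, and the axes are right-handed (so a half turn about x gives the same grasp; the last joint's range is limited). The gripper opens to 92 mm and grips with 3 to 60 N. Pads are 20 mm wide; open, the fingers measure 128 mm over their backs; the gripper's body (75 mm by 189 mm) begins 69 mm behind the grasp point.
Start: joints at [-0.138, 20.225, 93.587, -0, 66.188, -0.138], TCP at [0.625, -0, 0.215] pointing down, gripper open.
Joint ranges: [-150.9, 150.9], [-52.94, 120.26], [3.33, 152.33], [-74.26, 254.26], [0, 154.13], [-172.89, 172.89]. Speed limits (degrees/s): [127.2, 127.2, 159.86, 180, 180, 180].

## Interface

Orientations are given as a 3x3 rotation matrix whose columns are the frame's x, y, z axes.
In Python, from workcell import ctrl, viewer gives the robot as it stands.
- The arm moves only by the shell command python3 -m pendant 'ROWS' [FORCE]. ROWS is JSON, one flat list of numbers, 5 for each row, row after row: the closure in counts, from 0 (fully open) to 255 (shut), then the shift along the tool's x, y, z in mm, then the turn about the tool's x in degrees. In form: [fingers, dx, dy, dz, yaw, fingers, dx, dy, dz, yaw, ...]. A call has 1 to 10 rows; each row is the pose to reach, as a shift and turn from the pose commanded when the call began, along the tool's axes at that moment; what a row does not reach only later rows make up. A row lasts 1/12 s, in which the tool goes at most 41.7 mm and 7.16 degrees, less where a joint would pass 70% of its speed; a pose out of reach is approached as far as the arm can. A call with a gripper value outside its range is refused whole. The fingers move at their own pace and stop on an object; FORCE is the grip in N (left out, the last holds). Time passes only in rows, so rows that repeat a pose let the fingers close. It gives the time, the measured TCP pose, the force and the opening at its end, in the units of the state.
- ctrl.observe(): the state, without advancing time (a new reading comes with each control period).
- viewer.capture(name): name is "scene" or "side" or "wrist"; returns a dict with "color" (400x640x3 uint8, red, green, blue), "camera_matrix" (3x3 intrinsics, pixels), "k1" (the pictures are not rectified: a ray, as slopes to the right and down, at radius r is drawn at 1 + k1 r^2 times it, then the intrinsics apply), "xyz" and "rotation" of the camera in the world. Camera axes: x right, y up, looking along -z (the intrinsics and any distortion apply to the point x, -y, -z); pixel columns grow to the right and rows downward; lengths in m; the calibration is good to about 2 mm. A picture is of the moment at which its call begins. There is no depth.
- ctrl.job_done(): hands the job in, once; it reports no verdict.
Trained networks look in the newest picture that a camera, given by its name, has taken for a name from the list of things; names that differ only in an ending like _2 or _b are one class to them, and where a whole thing is asked for, a point or a joint stands for the part that bears it (a point fixed in the world has none). Each returns a list of dicts, best first, with "confidence" (0 to 1); they miss things now and then, are a little off and sometimes report something else, mostly with a low value. They report only what shows in the picture. A call takes as long as a camera call.
- viewer.search_frame(thing, camera): "rect" ([left, top, width, height] in pixels, round what is visible of it).
- viewer.trace(thing, camera): "pixels" (400x640 bool, what is visible of it) and "rect" ([left, top, width, height] in pixels, round what is visible of it).
- viewer.mark_of(thing, camera): "point" ([column, row] in pixels: a listed point, or the origin of a listed thing).
The state is a dict: "clock": time; "q": joint angles; "dq": joint speeds; "effort": joint torques, N m; "eef_pos": TCP position; "tool_rot": TCP orientation; "force": force on the tool from outside, world axes, zero at the start; "ft_torque": the same for the moment, N m; "grip_width": opening from 0.0 (shut) to 1.0 (fully open).
Only numpy, scipy, OpenCV 4.12 (cv2) and the standard library are available. Lean on these libraries where they do the work, as an engineer would, in place of code of your own. Each camera call takes 0.05 s, during which the arm holds its last target.

## Task

The pale slab with the brown spiral ammonite has dried: draw it straight up out of the drying rack and lower it, without dropping it, on edge into the empty bay of the slab case until it stands on the bottom. Then fold the case's lid over and press its front edge down until the orange catch snaps and holds it fully shut. Leave the other three slabs standing where they are and do not upset the brown bottle with the black cap.

Things in the scene. Friction and masses are not known exactly. Their poses are not given: they have to be found in the camera images.
- fossil_slab: pale cream stone slab with a brown spiral ammonite on both faces: 90 mm wide (its x), 10 mm thick (its y), 76 mm tall (its z); stands on edge in one of the rack's three slots. Origin: centre of its bottom edge. The top edge is flat from x = -30 to +24 mm, corners are broken off. About 0.17 kg.
- rack: plywood drying rack, fixed to the bench, 106 (x) x 132 (y) x 56 mm: two comb cheeks with three pairs of vertical grooves at y = -46, 0 and +46 mm, 13 mm wide, open above; the cheeks' inner faces are at x = +-37 mm. Slabs stand in it 14 mm above the bench, their x along the rack's x, and rise 34 mm above the cheeks. Origin: centre of its underside.
- slab_case: dark grey slab case, fixed to the bench, 106 x 106 mm outside, rim 56 mm above the bench, two bays side by side; hinge on its +x side, catch on its -x side. Origin: centre of its underside, z up.
- free_bay (a point): centre of the floor of the empty bay (the bay on the case's +y side), 6 mm above the bench; axes as the case's. A slab stands here with its width along the case's x, its top edge 82 mm above the bench (26 above the rim). Bay: 98 mm long in x; guide ribs at both ends leave 13 mm in y, flared to 24 mm at the mouth, 50 mm above the bench; the other slab is 44 mm away in -y.
- case_lid (a joint): lid of the case, a grey shell 106 x 106 mm and 34 mm deep, hinged on the case's +x side: 0 = shut, grows to 1.98 rad as it opens (starts open, leaning back past upright). Stiff hinge. Near 0.08 rad the sprung orange catch (tongue on the lid's front) meets a ridge on the case; about 10 N at lid_press takes it over and it then stays at 0.
- lid_hinge (a point): point on the lid's hinge axis, 58 mm in +x from the case's middle, 56 mm above the bench; the axis runs along the case's y. The lid's outer (top) face lies 34 mm from the axis.
- lid_press (a point): point to press: the ribbed thumb pad on the outside of the lid above the catch, 98 mm from the hinge axis; 91 mm above the bench when the lid is shut
- lid_front (a point): middle of the lid's front top edge (outside), 111 mm from the hinge axis; highest part of the open lid together with the rim 34 mm below it on the inner side
- dark_slab: nearly black slab in another slot of the rack, same size as the pale one; must stay.
- red_slab: red-brown slab in another slot of the rack, same size; must stay.
- grey_slab: mid-grey slab already standing in the other bay of the case (y = -22 mm from the case's middle), same size; must stay.
- lamp_left: jointed desk lamp clamped at the right front corner of the bench, swung aside to the right: its arms rise steeply from the foot at about x = 0.43, y = -0.35 and its head hangs 0.4 to 0.6 m up, right of the bench (all of it at y below -0.25). Keep the arm clear of it when coming in from the right.
- consolidant_bottle: brown bottle with black cap, 52 mm across, 125 mm tall, on the far side of the bench behind the rack; origin at the centre of its base; must stay upright.

How it is judged (in metres and radians):
At the end, for the whole second after the job is handed in: The ammonite slab stands released, at rest and upright (0.15 rad) on the floor of the case's empty bay (within 8 mm along, 6 mm across, 4 mm in height), the catch holds the lid shut (below 0.03 rad), the other slabs are within 20 mm of where they stood and the brown bottle stands (x of fossil_slab in the frame of free_bay between -0.008 and 0.008 m and y of fossil_slab in the frame of free_bay between -0.006 and 0.006 m and z of fossil_slab in the frame of free_bay between -0.004 and 0.004 m and angle between fossil_slab's own z axis and vertical below 0.15 rad and value of joint case_lid below 0.03 rad and linear speed of fossil_slab below 0.02 m/s and contact force between the fingers and fossil_slab below 0.05 N and distance of each of dark_slab, red_slab, grey_slab from where it was at the start of the episode below 0.02 m and angle between consolidant_bottle's own z axis and vertical below 0.5 rad); the robot touches nothing.
It fails at once if the dark slab is shifted by more than 20 mm (distance of dark_slab from where it was at the start of the episode above 0.02 m).
It fails at once if the red slab is shifted by more than 20 mm (distance of red_slab from where it was at the start of the episode above 0.02 m).
It fails at once if the grey slab is shifted by more than 20 mm (distance of grey_slab from where it was at the start of the episode above 0.02 m).
It fails at once if the ammonite slab is dropped: it falls freely, faster than 0.5 m/s, out of the fingers (linear speed of fossil_slab above 0.5 m/s and contact force between the fingers and fossil_slab below 0.05 N).
It fails at once if the brown bottle is knocked over (angle between consolidant_bottle's own z axis and vertical above 0.5 rad).
It also fails if it takes over 58 s, if anything falls off the work surface, if the arm or the gripper's body presses on something with over 40 N, if the wrist force passes 120 N, or if a joint passes its speed limit or range.

## Working session

There is one attempt and no reset: what is moved stays moved. The work goes in short steps, Python scripts to look and compute and a shell command to move; the robot and the scene stay as the last step left them, time stands still between calls to the robot, and variables do not carry over. Pictures are saved under pics/ and viewed, and the job is handed in when it is done.

```bash
ls; mkdir -p pics; cat > h.py <<'E'
import numpy as np, cv2
from workcell import ctrl, viewer
E
python3 - <<'E'
from h import *
s=ctrl.observe();print(s['clock'],s['eef_pos'],np.round(s['tool_rot'],3).tolist(),s['grip_width'],ctrl.grip_point_offset)
for n in ['scene','side','wrist']:
    c=viewer.capture(n);cv2.imwrite(f'pics/{n}0.png',c['color'][:,:,::-1]);print(n,c['camera_matrix'],c['k1'],c['xyz'],np.round(c['rotation'],3).tolist())
E
```

```text
pics
0.0 [ 6.24511958e-01 -1.28195330e-05  2.13856558e-01] [[-0.001, 1.0, -0.0], [0.0, -0.0, -1.0], [-1.0, -0.001, -0.0]] 1.0005124217497396 0.0187
scene [[383.94238762   0.         321.93098433]
 [  0.         383.94238762 198.29083367]
 [  0.           0.           1.        ]] -0.009211933501780912 [0.11216089 0.3635391  0.66128972] [[-0.607, 0.518, -0.603], [-0.795, -0.392, 0.463], [0.004, 0.76, 0.65]]
side [[479.53121651   0.         323.28569652]
 [  0.         479.53121651 191.29436708]
 [  0.           0.           1.        ]] -0.01938773614275616 [ 0.23317316 -0.77863584  0.84726307] [[0.886, 0.324, -0.331], [-0.463, 0.599, -0.653], [-0.013, 0.732, 0.681]]
wrist [[302.16159237   0.         315.90409094]
 [  0.         302.16159237 203.44511414]
 [  0.           0.           1.        ]] 0.019933698613987975 [0.62428999 0.07324335 0.38492224] [[1.0, 0.001, 0.002], [-0.001, 0.966, 0.259], [-0.002, -0.259, 0.966]]
```

View pics/scene0.png

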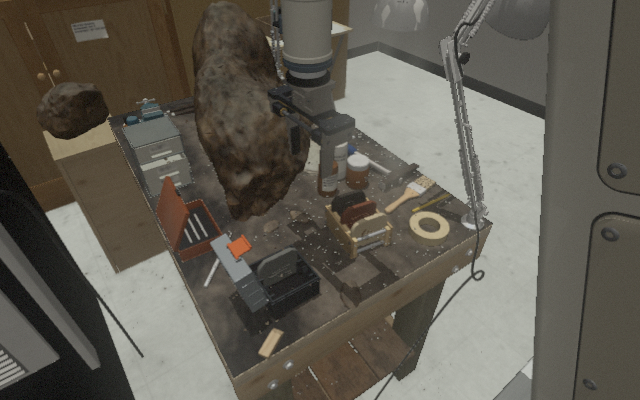

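View pics/side0.png

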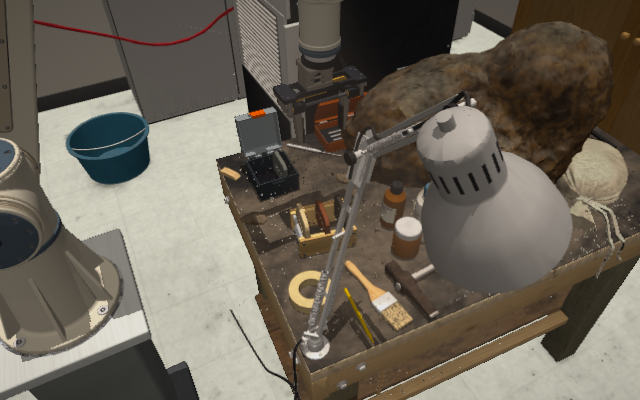

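View pics/wrist0.png

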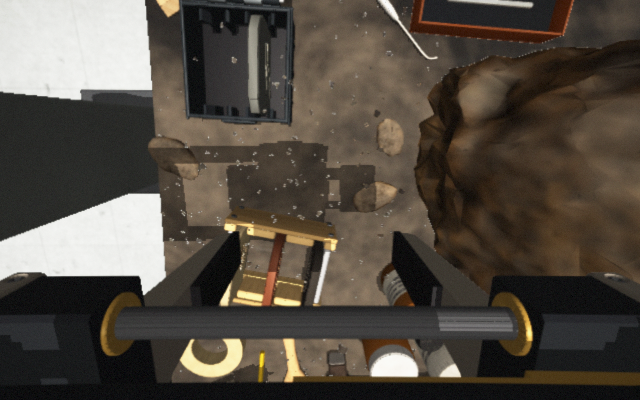

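The scene shows the rack with the pale slab in its near slot at about (370,230), and the open case at about (275,285). The wrist view shows the empty bay on the left of the case. Next I'll triangulate the points.

```bash
cat >> h.py <<'E'
def ray(c,p):
    K=c['camera_matrix'];k=c['k1']
    d=np.array([(p[0]-K[0,2])/K[0,0],(p[1]-K[1,2])/K[1,1]])
    u=d.copy()
    for _ in range(20): u=d/(1+k*(u@u))
    v=np.array([u[0],-u[1],-1.]);v=c['rotation']@v
    return np.array(c['xyz']),v/np.linalg.norm(v)
def proj(c,P):
    v=np.array(c['rotation']).T@(np.array(P)-c['xyz']);u=np.array([v[0],-v[1]])/-v[2];u=u*(1+c['k1']*(u@u))
    K=c['camera_matrix'];return np.array([u[0]*K[0,0]+K[0,2],u[1]*K[1,1]+K[1,2]])
def atz(c,p,z):
    o,v=ray(c,p);return o+v*(z-o[2])/v[2]
def tri(rs):
    A=np.zeros((3,3));b=np.zeros(3)
    for o,v in rs:
        M=np.eye(3)-np.outer(v,v);A+=M;b+=M@o
    P=np.linalg.solve(A,b)
    return P,[round(float(np.linalg.norm((np.eye(3)-np.outer(v,v))@(P-o))),4) for o,v in rs]
E
python3 - <<'E'
from h import *
C={n:viewer.capture(n) for n in ['scene','side','wrist']}
for t in ['fossil_slab','rack','slab_case','free_bay','lid_hinge','lid_press','lid_front','dark_slab','red_slab','grey_slab','consolidant_bottle']:
    rs=[];o=[]
    for n,c in C.items():
        m=viewer.mark_of(t,n)
        if m and m[0]['confidence']>.4:
            rs.append(ray(c,m[0]['point']));o.append((n,round(m[0]['confidence'],2),np.round(m[0]['point']).tolist()))
    print(t,o)
    if len(rs)>1:
        P,e=tri(rs);print('   ',P.round(4),e)
    z={'fossil_slab':.014,'rack':0,'slab_case':0,'free_bay':.006,'lid_hinge':.056,'dark_slab':.014,'red_slab':.014,'grey_slab':.006,'consolidant_bottle':0}.get(t)
    if z is not None:
        for (a,b,p) in o: print('     z-plane',a,atz(C[a],p,z).round(4))
E
```

```text
fossil_slab [('scene', 0.92, [366.0, 240.0]), ('side', 0.81, [304.0, 238.0]), ('wrist', 0.85, [243.0, 249.0])]
    [ 0.5298 -0.0908  0.0103] [0.0057, 0.0039, 0.003]
     z-plane scene [ 0.5338 -0.0894  0.014 ]
     z-plane side [ 0.5256 -0.0992  0.014 ]
     z-plane wrist [ 0.5272 -0.0888  0.014 ]
rack [('scene', 0.88, [356.0, 230.0]), ('side', 0.71, [324.0, 234.0]), ('wrist', 0.9, [279.0, 253.0])]
    [ 0.5772 -0.0992  0.004 ] [0.0028, 0.0022, 0.0033]
     z-plane scene [ 0.5821 -0.1022  0.    ]
     z-plane side [ 0.5777 -0.0989  0.    ]
     z-plane wrist [ 0.5728 -0.1009  0.    ]
slab_case [('scene', 0.81, [286.0, 287.0]), ('side', 0.67, [276.0, 184.0]), ('wrist', 0.59, [245.0, 74.0])]
    [ 0.5447  0.1241 -0.0007] [0.0009, 0.005, 0.0053]
     z-plane scene [0.5444 0.1246 0.    ]
     z-plane side [0.5481 0.118  0.    ]
     z-plane wrist [0.5404 0.1279 0.    ]
free_bay [('scene', 0.74, [291.0, 295.0]), ('side', 0.74, [264.0, 181.0]), ('wrist', 0.75, [231.0, 69.0])]
    [0.5224 0.132  0.0065] [0.0044, 0.0031, 0.0036]
     z-plane scene [0.5179 0.1295 0.006 ]
     z-plane side [0.
[... 901 characters left out ...]
815 -0.0911  0.014 ]
     z-plane side [ 0.5738 -0.0967  0.014 ]
     z-plane wrist [ 0.5733 -0.096   0.014 ]
grey_slab [('scene', 0.6, [277.0, 279.0]), ('side', 0.75, [281.0, 180.0]), ('wrist', 0.89, [265.0, 71.0])]
    [0.567  0.1294 0.003 ] [0.0034, 0.0033, 0.0029]
     z-plane scene [0.5691 0.1306 0.006 ]
     z-plane side [0.5639 0.1198 0.006 ]
     z-plane wrist [0.5651 0.1303 0.006 ]
consolidant_bottle [('scene', 0.65, [330.0, 192.0]), ('side', 0.93, [390.0, 222.0]), ('wrist', 0.79, [400.0, 275.0])]
    [ 0.7383 -0.1394 -0.002 ] [0.0058, 0.0013, 0.0056]
     z-plane scene [ 0.7333 -0.1414  0.    ]
     z-plane side [ 0.7366 -0.1401  0.    ]
     z-plane wrist [ 0.7419 -0.1344  0.    ]
```

```bash
python3 -m pendant '[0,0,-12,36,0, 0,0,-25,72,0, 0,0,-38,108,0, 0,0,-50,140,0, 0,0,-60,160,0, 0,0,-60,160,0, 0,0,-60,160,0]'
python3 - <<'E'
from h import *
c=viewer.capture('wrist');cv2.imwrite('pics/w1.png',c['color'][:,:,::-1]);print(c['xyz'])
for t in ['fossil_slab','rack','red_slab','dark_slab']:
    m=viewer.mark_of(t,'wrist')[:1];print(t,m)
    if m: print(atz(c,m[0]['point'],0 if t=='rack' else .014))
E
```

```text
clock: 2.53
eef_pos: [0.5647, -0.1608, 0.2147]
tool_rot: [[0.0, 1.0, -0.002], [0.0, -0.002, -1.0], [-1.0, 0.0, -0.0]]
force: [-0.4, 0.2, -0.2]
grip_width: 1.001
[ 0.56435754 -0.08764103  0.38570538]
fossil_slab [{'point': [283.4, 124.1], 'confidence': 0.88}]
[ 0.5256239  -0.08962801  0.014     ]
rack []
red_slab [{'point': [321.3, 126.9], 'confidence': 0.84}]
[ 0.57065714 -0.09299138  0.014     ]
dark_slab [{'point': [362.4, 137.2], 'confidence': 0.84}]
[ 0.62003756 -0.10518224  0.014     ]
```

View pics/w1.png

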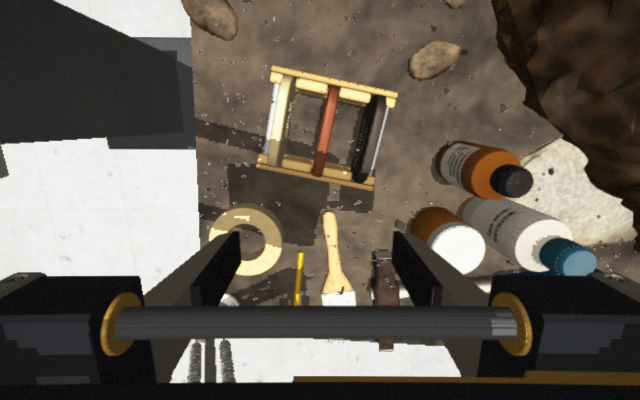

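```bash
python3 - <<'E'
from h import *
c=viewer.capture('wrist');im=c['color'][:,:,::-1]
cv2.imwrite('pics/w1z.png',cv2.resize(im[55:205,235:420],None,fx=4,fy=4,interpolation=cv2.INTER_CUBIC))
for t in ['fossil_slab','red_slab','dark_slab']:
    m=viewer.trace(t,'wrist')
    if m:
        p=np.argwhere(m[0]['pixels'])[:,::-1].astype(np.float32)
        r=cv2.minAreaRect(p);b=cv2.boxPoints(r);print(t,m[0]['confidence'],b.round(1).tolist());print(np.array([atz(c,q,.09) for q in b])[:,:2].round(4).tolist())
E
```

```text
fossil_slab 0.62 [[264.6000061035156, 167.10000610351562], [279.5, 75.9000015258789], [297.0, 78.80000305175781], [282.1000061035156, 170.0]]
[[0.5145, -0.1281], [0.5317, -0.0453], [0.5475, -0.0477], [0.5315, -0.1309]]
red_slab 0.64 [[309.5, 177.5], [327.79998779296875, 87.5], [338.8999938964844, 89.80000305175781], [320.5, 179.6999969482422]]
[[0.5584, -0.1384], [0.5757, -0.0551], [0.5858, -0.057], [0.5693, -0.1406]]
dark_slab 0.95 [[343.79998779296875, 181.10000610351562], [368.79998779296875, 93.5], [389.79998779296875, 99.5], [364.79998779296875, 187.10000610351562]]
[[0.5925, -0.142], [0.6135, -0.0603], [0.6331, -0.0656], [0.6136, -0.1481]]
```

View pics/w1z.png

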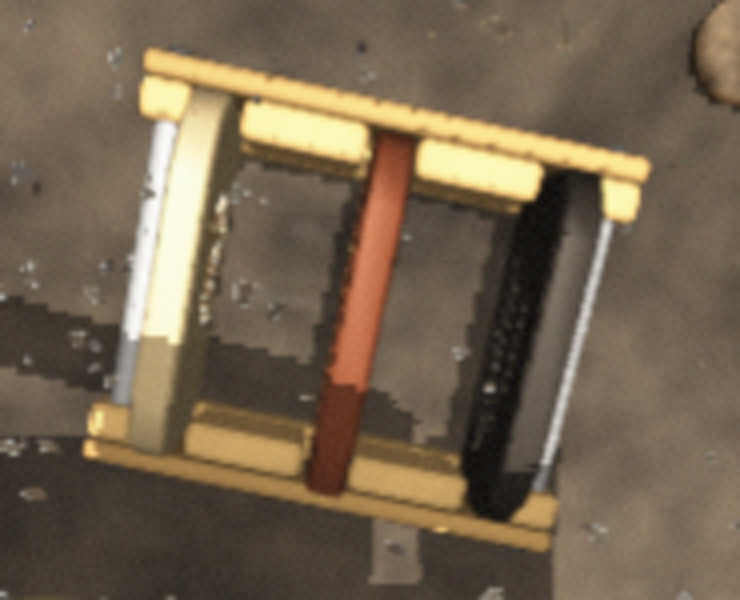

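```bash
python3 - <<'E'
from h import *
c=viewer.capture('wrist');im=c['color'][:,:,::-1].copy()
f=lambda x,y:(235+x/4-.5,55+y/4-.5)
for n,p,z in [('pale',(183,250),.09),('paleT',(207,100),.08),('paleB',(155,440),.08),('red',(361,312),.09),('redT',(395,140),.08),('redB',(328,485),.08),('ckTL',(147,52),.056),('ckTR',(648,162),.056),('ckBL',(86,455),.056),('ckBR',(550,545),.056)]:
    print(n,atz(c,f(*p),z)[:2].round(4))
# rack model overlay
def R(a): return np.array([[np.cos(a),-np.sin(a)],[np.sin(a),np.cos(a)]])
q=[atz(c,f(*p),.056)[:2] for p in [(147,52),(648,162),(550,545),(86,455)]]
q=np.array(q);print('size',np.linalg.norm(q[1]-q[0]),np.linalg.norm(q[2]-q[3]),np.linalg.norm(q[3]-q[0]),np.linalg.norm(q[2]-q[1]),'ctr',q.mean(0))
d=(q[1]-q[0])+(q[2]-q[3]);a=np.degrees(np.arctan2(d[1],d[0]));d2=(q[0]-q[3])+(q[1]-q[2]);b=np.degrees(np.arctan2(d2[1],d2[0]));print('ang',a,b)
ctr=q.mean(0);th=np.radians((a+b-90)/2)
u=np.array([np.cos(th),np.sin(th)]);v=np.array([-u[1],u[0]])
print('slab centers',[(ctr+k*u).round(4).tolist() for k in(-.046,0,.046)])
for k in(-.046,0,.046):
    for s in [.005,-.005]:
        A=proj(c,[*(ctr+(k+s)*u+.03*v),.09]);B=proj(c,[*(ctr+(k+s)*u-.03*v),.09])
        cv2.line(im,tuple(np.int32(A)),tuple(np.int32(B)),(0,255,0),1)
cv2.imwrite('pics/w1o.png',cv2.resize(im[55:205,235:420],None,fx=4,fy=4,interpolation=cv2.INTER_NEAREST))
E
```

```text
pale [ 0.531  -0.0814]
paleT [ 0.5366 -0.0475]
paleB [ 0.5214 -0.1274]
red [ 0.5729 -0.0956]
redT [ 0.581  -0.0563]
redB [ 0.5651 -0.1389]
ckTL [ 0.5197 -0.0333]
ckTR [ 0.6472 -0.0594]
ckBL [ 0.499  -0.1347]
ckBR [ 0.627  -0.1599]
size 0.13013445941504528 0.13055750441678957 0.10349204813991913 0.10253672473121127 ctr [ 0.57322283 -0.09684916]
ang -11.34574745027249 78.55245184552341
slab centers [[0.5281, -0.0878], [0.5732, -0.0968], [0.6183, -0.1059]]
```

View pics/w1o.png

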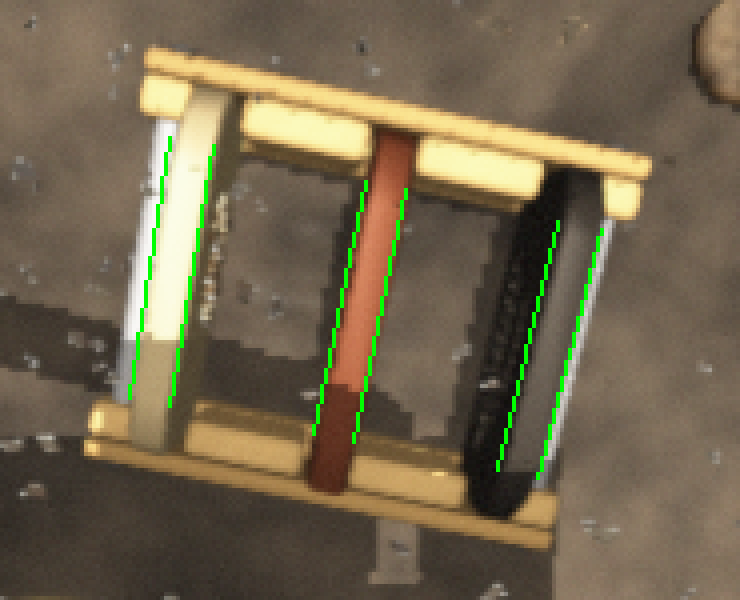

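```bash
python3 -m pendant '[172,0,-10,-20,3, 172,20,-20,-40,7, 172,40,-30,-60,10, 172,65,-36,-73,11.4, 172,85,-36,-73,11.4, 172,85,-36,-73,11.4, 172,85,-36,-73,11.4]'
python3 - <<'E'
from h import *
for n in ['wrist','side','scene']:
    c=viewer.capture(n);cv2.imwrite(f'pics/{n}2.png',c['color'][:,:,::-1])
    if n=='side': cv2.imwrite('pics/side2z.png',cv2.resize(c['color'][80:300,200:420,::-1],None,fx=2.7,fy=2.7))
    if n=='scene': cv2.imwrite('pics/scene2z.png',cv2.resize(c['color'][100:320,220:460,::-1],None,fx=2.7,fy=2.7))
E
```

```text
clock: 3.62
eef_pos: [0.5286, -0.0868, 0.1293]
tool_rot: [[-0.002, 0.98, -0.197], [0.0, -0.197, -0.98], [-1.0, -0.002, 0.0]]
force: [0.1, -0.1, 0.3]
grip_width: 0.517
```

View pics/wrist2.png

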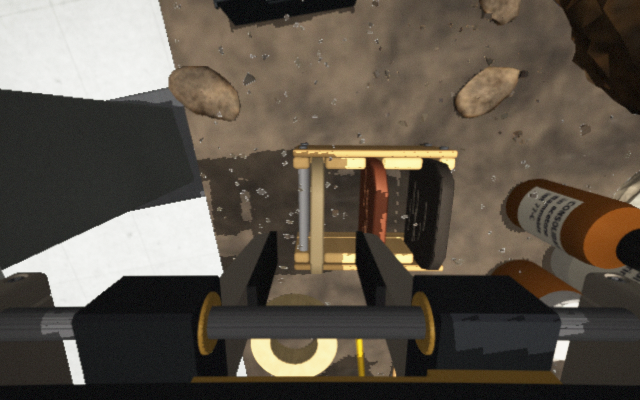

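View pics/scene2z.png

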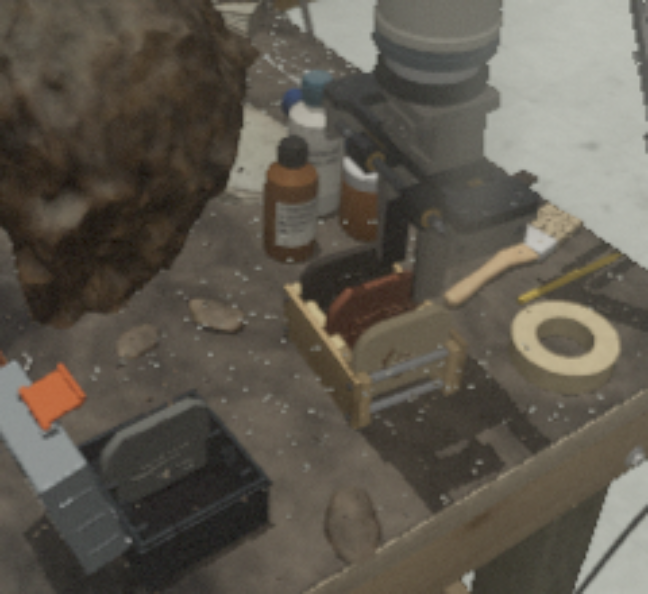

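View pics/side2z.png

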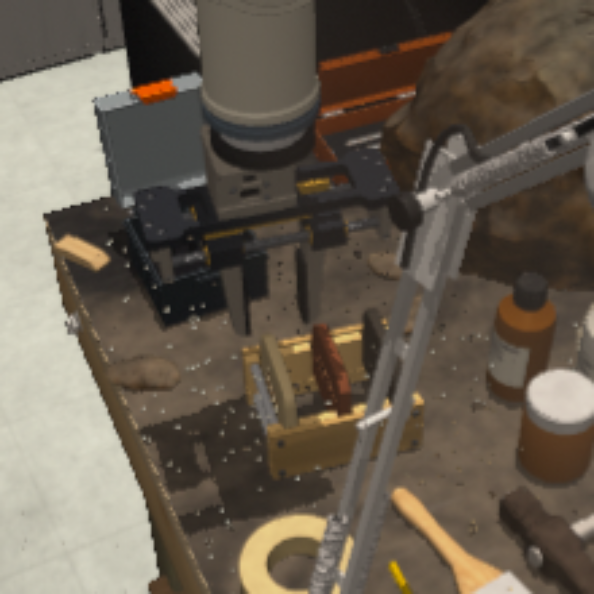

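```bash
python3 -m pendant '[176,0,0,0,0, 176,0,0,0,0, 176,10,0,0,0, 176,20,0,0,0, 176,35,0,0,0, 176,50,0,0,0, 176,62,0,0,0, 176,70,0,0,0, 176,70,0,0,0, 176,70,0,0,0]' 20
python3 - <<'E'
from h import *
for n in ['wrist','side']:
    c=viewer.capture(n);cv2.imwrite(f'pics/{n}3.png',c['color'][:,:,::-1])
E
```

```text
clock: 4.6
eef_pos: [0.5286, -0.087, 0.0589]
tool_rot: [[-0.001, 0.98, -0.198], [0.0, -0.198, -0.98], [-1.0, -0.001, 0.0]]
force: [-0.2, 0.0, -0.3]
grip_width: 0.311
```

View pics/wrist3.png

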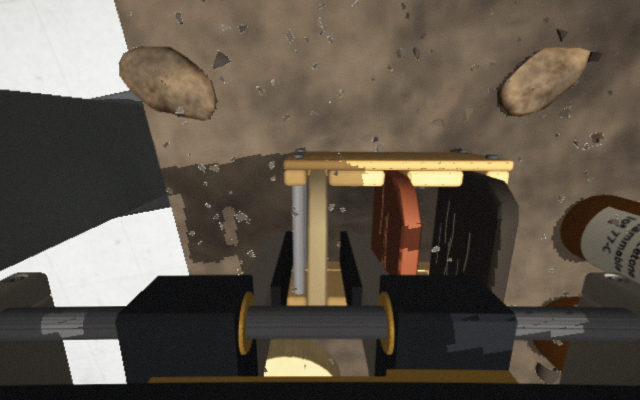

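The fingers straddle the slab, at columns 290 and 342 with the slab at 317. Closing now.

```bash
python3 -m pendant '[255,0,0,0,0, 255,0,0,0,0, 255,0,0,0,0, 255,0,0,0,0, 255,0,0,0,0, 255,0,0,0,0]' 25
```

```text
clock: 5.2
eef_pos: [0.5294, -0.0871, 0.0601]
tool_rot: [[0.001, 0.98, -0.198], [-0.0, -0.198, -0.98], [-1.0, 0.001, -0.0]]
force: [0.3, -0.5, 6.5]
grip_width: 0.107
```

```bash
python3 -m pendant '[255,-4,0,0,0, 255,-10,0,0,0, 255,-18,0,0,0, 255,-28,0,0,0, 255,-40,0,0,0, 255,-55,0,0,0, 255,-75,0,0,0, 255,-95,0,0,0, 255,-110,0,0,0, 255,-110,0,0,0]'
python3 - <<'E'
from h import *
for n in ['wrist','scene']:
    c=viewer.capture(n);cv2.imwrite(f'pics/{n}4.png',c['color'][:,:,::-1])
E
```

```text
clock: 6.03
eef_pos: [0.531, -0.0873, 0.1735]
tool_rot: [[0.006, 0.98, -0.198], [-0.001, -0.198, -0.98], [-1.0, 0.006, -0.0]]
force: [1.5, -0.4, -0.6]
grip_width: 0.107
```

View pics/wrist4.png

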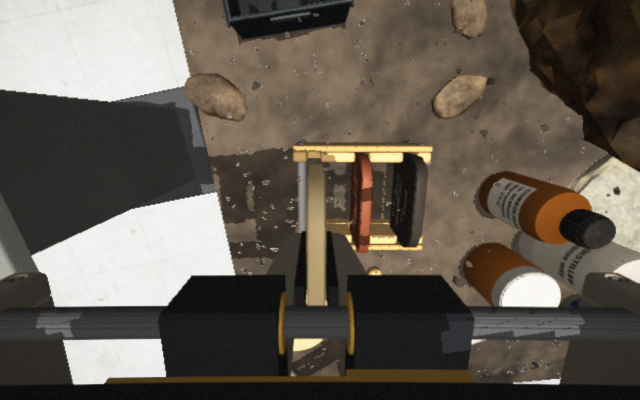

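View pics/scene4.png

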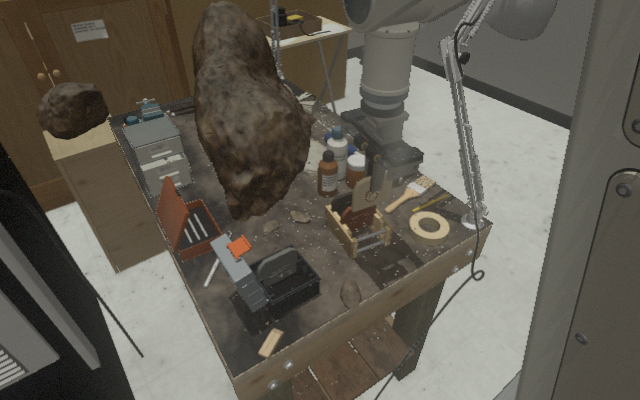

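```bash
python3 -m pendant '[255,0,-3,-15,0, 255,0,-8,-40,-2, 255,0,-13,-65,-5, 255,0,-18,-88,-8, 255,0,-21,-103,-9.4, 255,0,-21,-103,-9.4, 255,0,-21,-103,-9.4]'
python3 - <<'E'
from h import *
c=viewer.capture('wrist');cv2.imwrite('pics/wrist5.png',c['color'][:,:,::-1])
cv2.imwrite('pics/wrist5z.png',cv2.resize(c['color'][0:220,180:410,::-1],None,fx=3,fy=2.7))
cv2.imwrite('pics/wrist5z.png',cv2.resize(c['color'][0:190,180:420,::-1],None,fx=3,fy=3,interpolation=cv2.INTER_CUBIC))
np.savez('w5.npz',**{k:c[k] for k in c})
for t in ['slab_case','free_bay','grey_slab','lid_hinge']:
    m=viewer.mark_of(t,'wrist')[:1];print(t,m, atz(c,m[0]['point'],{'slab_case':0,'lid_hinge':.056}.get(t,.006)) if m else '')
E
```

```text
clock: 6.72
eef_pos: [0.528, 0.0185, 0.1685]
tool_rot: [[-0.002, 0.999, -0.034], [-0.0, -0.034, -0.999], [-1.0, -0.002, 0.0]]
force: [-0.7, -0.8, -2.1]
grip_width: 0.104
slab_case [{'point': [329.3, 87.8], 'confidence': 0.6}] [0.54477877 0.12597669 0.        ]
free_bay [{'point': [308.9, 83.7], 'confidence': 0.71}] [0.52361898 0.13005762 0.006     ]
grey_slab [{'point': [347.9, 83.0], 'confidence': 0.64}] [0.56374622 0.1292867  0.006     ]
lid_hinge []
```

View pics/wrist5z.png

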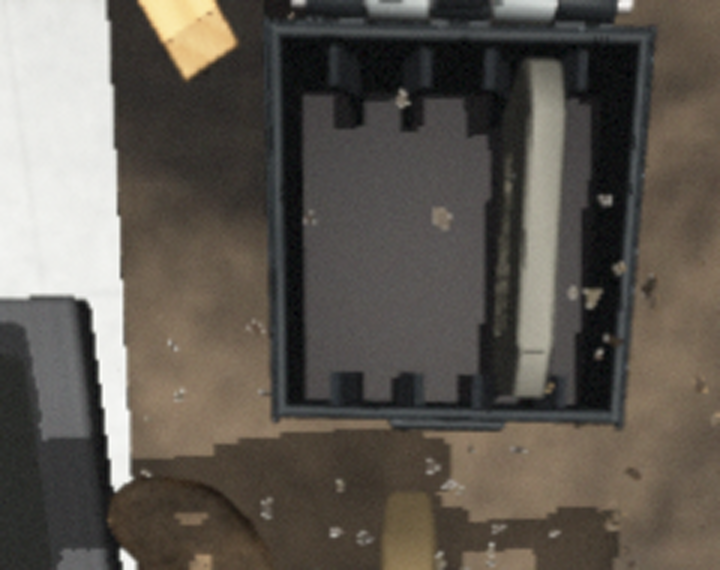

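```bash
python3 - <<'E'
from h import *
c=np.load('w5.npz');c={k:c[k] for k in c}
f=lambda p:(180+(p[0]+.5)/3-.5,(p[1]+.5)/3-.5)
q=np.array([atz(c,f(p),.056)[:2] for p in [(266,27),(654,30),(624,425),(272,419)]]);print(q.round(4))
n=np.linalg.norm;print('size',n(q[1]-q[0]),n(q[2]-q[3]),n(q[3]-q[0]),n(q[2]-q[1]),'ctr',q.mean(0))
d=q[1]-q[0]+q[2]-q[3];e=q[0]-q[3]+q[1]-q[2]
a,b=np.degrees(np.arctan2(d[1],d[0])),np.degrees(np.arctan2(e[1],e[0]));print(a,b)
th=np.radians((a+b-90)/2);u=np.array([np.cos(th),np.sin(th)]);v=np.array([-u[1],u[0]]);ctr=q.mean(0)
print('freebay',ctr-.022*u,'th',np.degrees(th))
# overlay
im=cv2.resize(c['color'][0:190,180:420,::-1],None,fx=3,fy=3,interpolation=cv2.INTER_CUBIC)
def L(A,B,z,col):
    P=[((np.array(proj(c,[*(ctr+x[0]*v-x[1]*u),z]))-[180,0]+.5)*3-.5) for x in(A,B)]
    cv2.line(im,tuple(np.int32(P[0])),tuple(np.int32(P[1])),col,1)
h=.053
for A,B in [((h,h),(h,-h)),((h,-h),(-h,-h)),((-h,-h),(-h,h)),((-h,h),(h,h))]: L(A,B,.056,(0,255,0))
for y in (.0155,.0285,.022): L((.049,y),(-.049,y),.006,(0,0,255))
for y in (-.017,-.027): L((.03,y),(-.024,y),.082,(0,255,255))
for y in (.01,.034): L((.049,y),(-.049,y),.05,(255,0,255))
cv2.imwrite('pics/w5o.png',im)
# held slab edges in wrist image at row; TCP-based
s=ctrl.observe();print(s['eef_pos'],s['tool_rot'])
E
```

```text
[[0.4937 0.1827]
 [0.5998 0.178 ]
 [0.5949 0.0724]
 [0.4873 0.078 ]]
size 0.10627585699981755 0.10775677857580358 0.10490552831344747 0.10577301511396647 ctr [0.54391236 0.12776931]
-2.7420579524399167 86.90734775158657
freebay [0.52194087 0.12888901] th -2.917355100426676
[0.52865855 0.0172632  0.16933539] [[-3.89866475e-04  9.99341914e-01 -3.62710097e-02]
 [-1.74433598e-04 -3.62710799e-02 -9.99341973e-01]
 [-9.99999909e-01 -3.83283049e-04  1.88459684e-04]]
```

View pics/w5o.png

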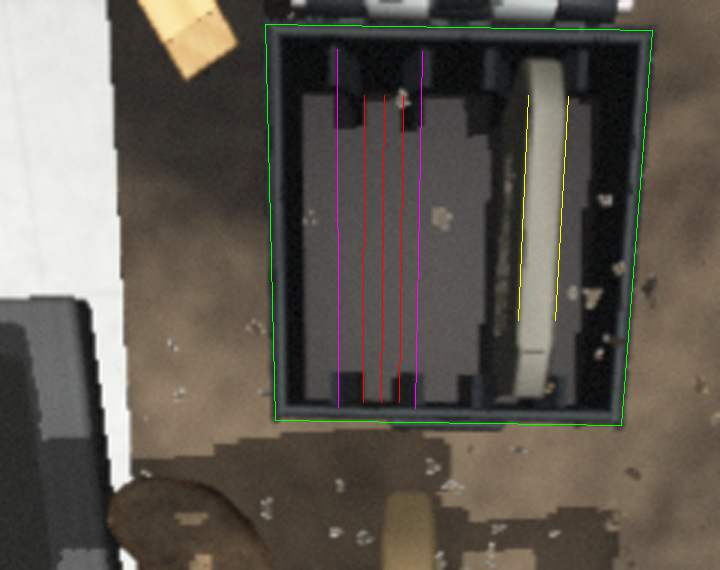

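View pics/wrist5.png

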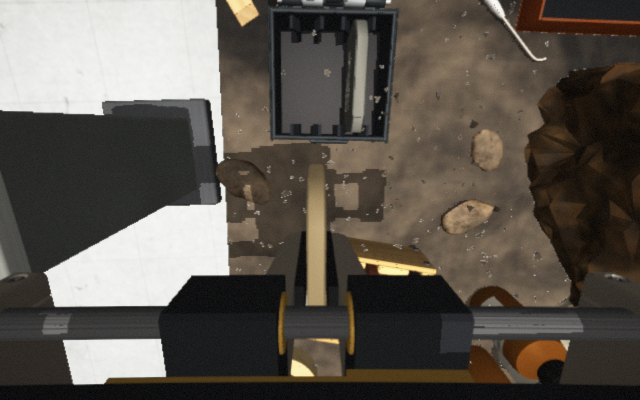

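```bash
python3 - <<'E'
from h import *
c=np.load('w5.npz');c={k:c[k] for k in c}
cv2.imwrite('pics/w5s.png',cv2.resize(c['color'][150:290,260:380,::-1],None,fx=5,fy=4.2,interpolation=cv2.INTER_CUBIC))
T=np.array([.5283,.0178,.169]);yy=np.array([.999,-.035,0]);zz=np.array([-.035,-.999,0])
for z in(-.0455,.02,.0305):
  for l in (-.045,.045,-.03,-.024): print(z,l,[ (proj(c,T+[0,0,z]+l*zz+w*yy)).round(1).tolist() for w in(-.005,.005)])
s=viewer.capture('side');cv2.imwrite('pics/side6.png',cv2.resize(s['color'][100:260,200:400,::-1],None,fx=4,fy=3.7,interpolation=cv2.INTER_CUBIC))
E
```

```text
-0.0455 -0.045 [[310.5, 164.2], [324.5, 164.2]]
-0.0455 0.045 [[311.0, 277.8], [323.6, 277.8]]
-0.0455 -0.03 [[310.6, 184.8], [324.3, 184.8]]
-0.0455 -0.024 [[310.6, 192.8], [324.2, 192.8]]
0.02 -0.045 [[307.9, 181.6], [327.7, 181.6]]
0.02 0.045 [[309.0, 334.0], [326.2, 334.0]]
0.02 -0.03 [[308.1, 210.0], [327.4, 210.1]]
0.02 -0.024 [[308.2, 221.0], [327.3, 221.1]]
0.0305 -0.045 [[307.3, 185.8], [328.5, 185.8]]
0.0305 0.045 [[308.5, 347.0], [326.7, 347.0]]
0.0305 -0.03 [[307.5, 216.1], [328.1, 216.1]]
0.0305 -0.024 [[307.6, 227.8], [328.0, 227.8]]
```

View pics/w5s.png

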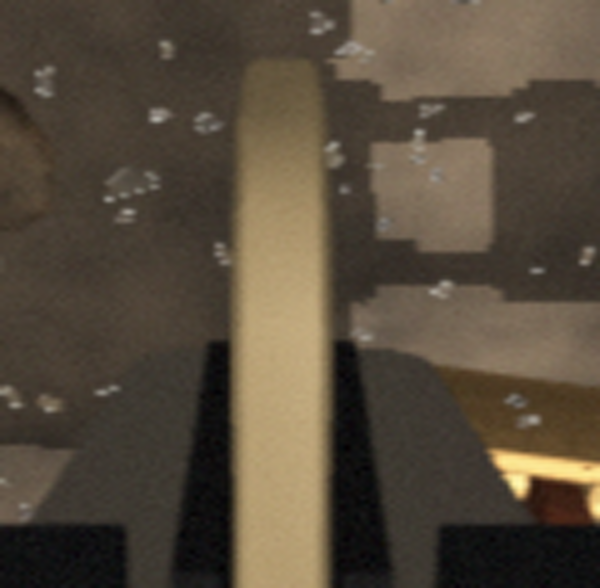

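View pics/side6.png

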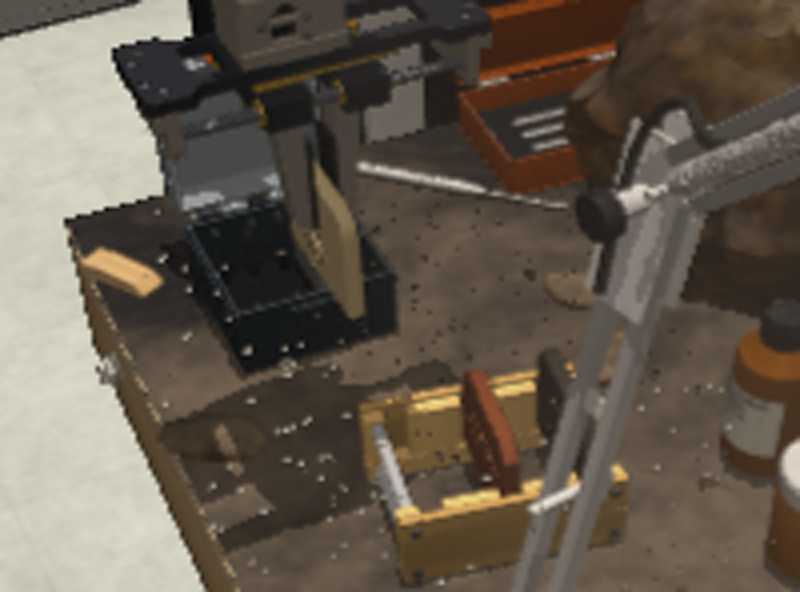

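```bash
python3 -m pendant '[255,0,-2,-18,0, 255,0,-4,-42,0.3, 255,0,-7,-68,0.6, 255,0,-9,-94,0.9, 255,0,-10.3,-108,0.9, 255,5,-10.3,-111.2,0.9, 255,15,-10.3,-111.2,0.9, 255,30,-10.3,-111.2,0.9, 255,30,-10.3,-111.2,0.9, 255,30,-10.3,-111.2,0.9]'
python3 - <<'E'
from h import *
s=ctrl.observe();print(s['eef_pos'],s['tool_rot'].round(4).tolist())
c=viewer.capture('wrist');np.savez('w7.npz',**{k:c[k] for k in c})
cv2.imwrite('pics/wrist7.png',c['color'][:,:,::-1])
s=viewer.capture('scene');cv2.imwrite('pics/scene7.png',cv2.resize(s['color'][180:340,180:380,::-1],None,fx=4,fy=3.7,interpolation=cv2.INTER_CUBIC))
s=viewer.capture('side');cv2.imwrite('pics/side7.png',cv2.resize(s['color'][80:230,200:400,::-1],None,fx=4,fy=4,interpolation=cv2.INTER_CUBIC))
E
```

```text
clock: 7.85
eef_pos: [0.5215, 0.1283, 0.1384]
tool_rot: [[-0.003, 0.999, -0.052], [-0.001, -0.052, -0.999], [-1.0, -0.003, 0.001]]
force: [0.0, -0.4, -0.7]
grip_width: 0.11
[0.52149989 0.12830951 0.13841005] [[-0.0026, 0.9987, -0.0516], [-0.0009, -0.0516, -0.9987], [-1.0, -0.0025, 0.001]]
```

View pics/wrist7.png

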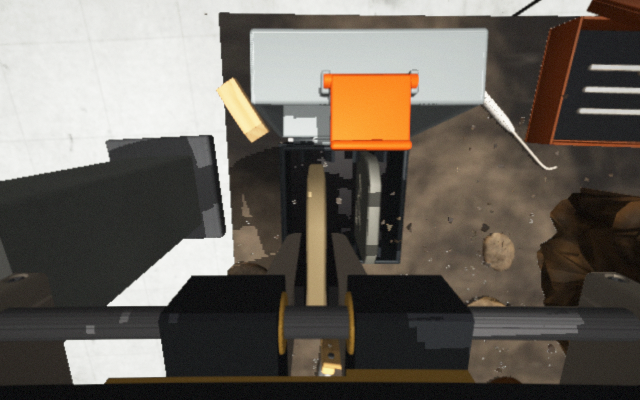

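View pics/scene7.png

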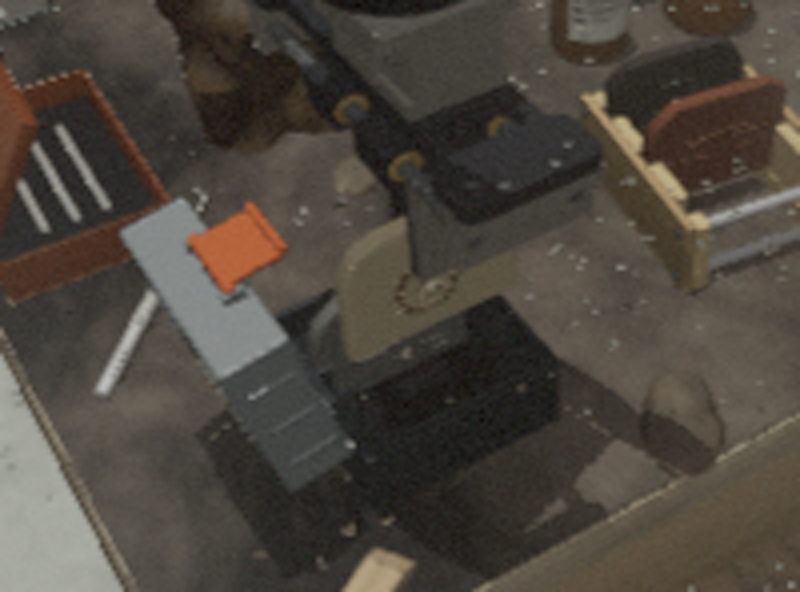

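View pics/side7.png

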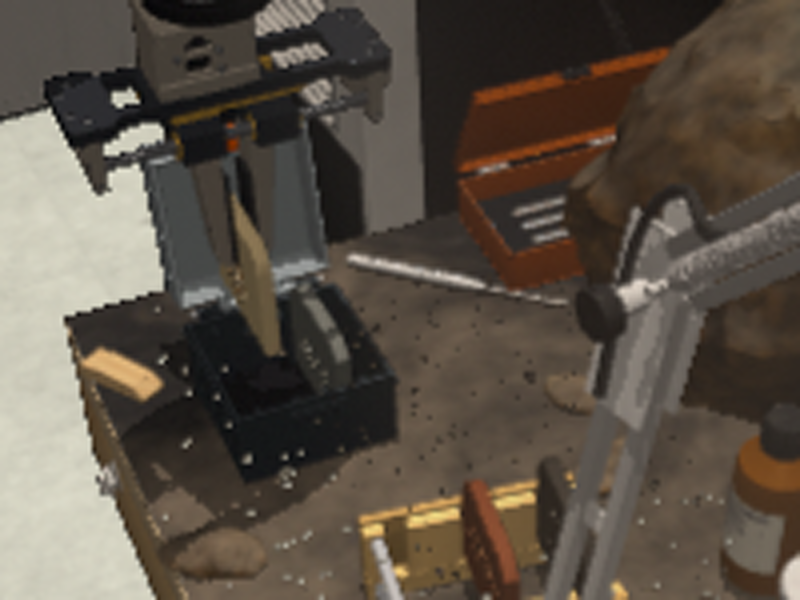

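```bash
python3 - <<'E'
from h import *
c=np.load('w7.npz');c={k:c[k] for k in c}
s=viewer.capture('scene')
for a,b in [((411,147),(242,235.4)),((331,147),(251.2,246.8)),((327,75),(237.5,258.5)),((487,30),(225.2,234))]:
    print(tri([ray(c,a),ray(s,b)]))
cc=np.array([.5439,.1278])
print(c['xyz'])
# slab bottom check
T=np.array([.5215,.1285,.1385]);yy=np.array([.9986,-.0516,0]);zz=np.array([-.0516,-.9986,0])
print([(proj(c,T+[0,0,-.0455]-.045*zz+w*yy)).round(1).tolist() for w in(-.005,.005)])
E
```

```text
(array([0.56494536, 0.18961335, 0.17827561]), [0.0005, 0.0005])
(array([0.53064531, 0.19111994, 0.17999179]), [0.0, 0.0])
(array([0.53007146, 0.2196631 , 0.17071813]), [0.0009, 0.0009])
(array([0.57451601, 0.22169121, 0.19892503]), [0.0079, 0.0079])
[0.52521227 0.20160533 0.30931444]
[[310.0, 162.8], [324.0, 162.8]]
```

```bash
python3 -m pendant '[255,10,0,0,0, 255,22,0,0,0, 255,32,0,0,0, 255,40,0,0,0, 255,46,0,0,0, 255,52,0,0,0, 255,58,0,0,0, 255,58,0,0,0]'
python3 - <<'E'
from h import *
c=viewer.capture('wrist');np.savez('w8.npz',**{k:c[k] for k in c})
cv2.imwrite('pics/wrist8.png',c['color'][:,:,::-1])
s=viewer.capture('side');cv2.imwrite('pics/side8.png',cv2.resize(s['color'][80:230,200:400,::-1],None,fx=4,fy=4,interpolation=cv2.INTER_CUBIC))
E
```

```text
clock: 8.72
eef_pos: [0.5218, 0.1295, 0.0805]
tool_rot: [[-0.001, 0.999, -0.051], [-0.0, -0.051, -0.999], [-1.0, -0.001, 0.0]]
force: [-0.7, -0.3, -2.1]
grip_width: 0.107
```

View pics/wrist8.png

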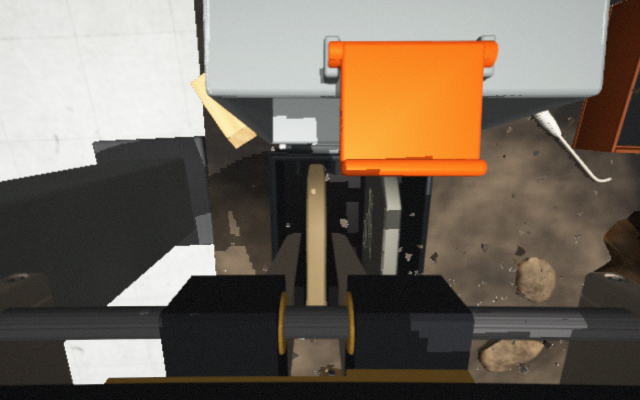

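View pics/side8.png

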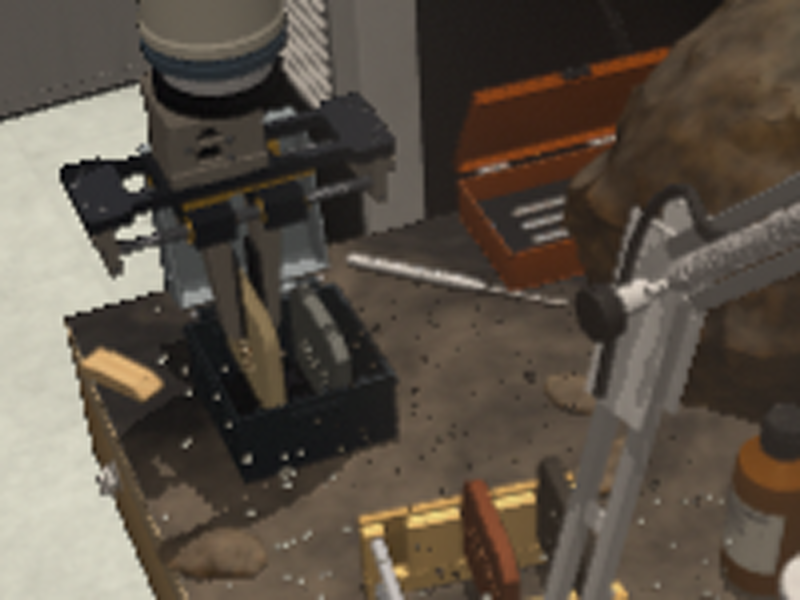

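```bash
python3 -m pendant '[255,5,0,0,0, 255,10,0,0,0, 255,15,0,0,0, 255,19,0,0,0, 255,22,0,0,0, 255,24,0,0,0, 255,26,0,0,0, 255,26,0,0,0]'
```

```text
clock: 9.48
eef_pos: [0.5222, 0.1296, 0.0552]
tool_rot: [[-0.0, 0.999, -0.051], [-0.0, -0.051, -0.999], [-1.0, -0.0, 0.0]]
force: [-0.2, -0.4, -1.2]
grip_width: 0.104
```

```bash
python3 -m pendant '[255,1,0,0,0, 255,2,0,0,0, 255,2.5,0,0,0, 255,2.5,0,0,0]'; python3 -m pendant '[255,0.7,0,0,0, 255,1.2,0,0,0, 255,1.2,0,0,0]'
```

```text
clock: 9.82
eef_pos: [0.5223, 0.1296, 0.0531]
tool_rot: [[-0.0, 0.999, -0.051], [0.0, -0.051, -0.999], [-1.0, -0.0, -0.0]]
force: [-0.2, -0.8, -1.2]
grip_width: 0.104
clock: 10.07
eef_pos: [0.5225, 0.1296, 0.0521]
tool_rot: [[0.0, 0.999, -0.051], [0.0, -0.051, -0.999], [-1.0, 0.0, -0.0]]
force: [-0.5, -0.6, 2.3]
grip_width: 0.106
```

```bash
python3 -m pendant '[255,0.5,0,0,0, 255,1,0,0,0, 255,1,0,0,0]'
```

```text
clock: 10.32
eef_pos: [0.5226, 0.1297, 0.0521]
tool_rot: [[0.0, 0.999, -0.051], [0.0, -0.051, -0.999], [-1.0, 0.0, -0.0]]
force: [-3.8, -1.4, 14.8]
grip_width: 0.106
```

```bash
python3 -m pendant '[255,-0.8,0,0,0, 216,-0.8,0,0,0, 216,-0.8,0,0,0, 216,-0.8,0,0,0, 216,-0.8,0,0,0]'; python3 -m pendant '[216,-4,0,0,0, 212,-8,0,0,0, 205,-15,0,0,0, 190,-30,0,0,0, 190,-60,0,0,0, 190,-100,0,0,0, 190,-140,0,0,0, 190,-150,0,0,0]'
python3 - <<'E'
from h import *
c=viewer.capture('wrist');np.savez('w9.npz',**{k:c[k] for k in c})
cv2.imwrite('pics/wrist9.png',c['color'][:,:,::-1])
s=viewer.capture('side');cv2.imwrite('pics/side9.png',cv2.resize(s['color'][80:230,200:400,::-1],None,fx=4,fy=4,interpolation=cv2.INTER_CUBIC))
E
```

```text
clock: 10.73
eef_pos: [0.5223, 0.1296, 0.0515]
tool_rot: [[-0.0, 0.999, -0.051], [-0.0, -0.051, -0.999], [-1.0, -0.0, 0.0]]
force: [-0.3, 0.2, -1.1]
grip_width: 0.152
clock: 11.4
eef_pos: [0.5253, 0.1303, 0.2084]
tool_rot: [[0.008, 0.999, -0.051], [0.002, -0.051, -0.999], [-1.0, 0.008, -0.003]]
force: [0.9, 0.7, 0.7]
grip_width: 0.247
```

View pics/wrist9.png

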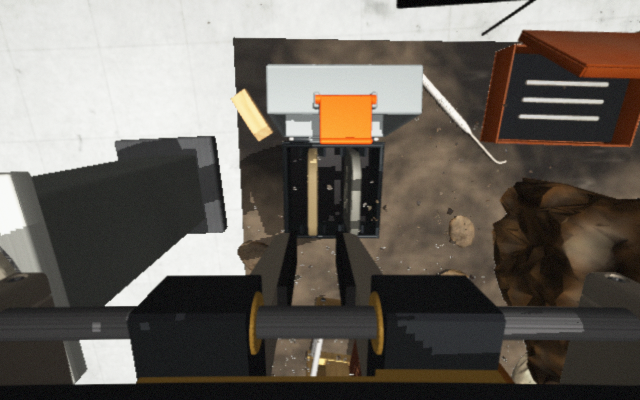

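View pics/side9.png

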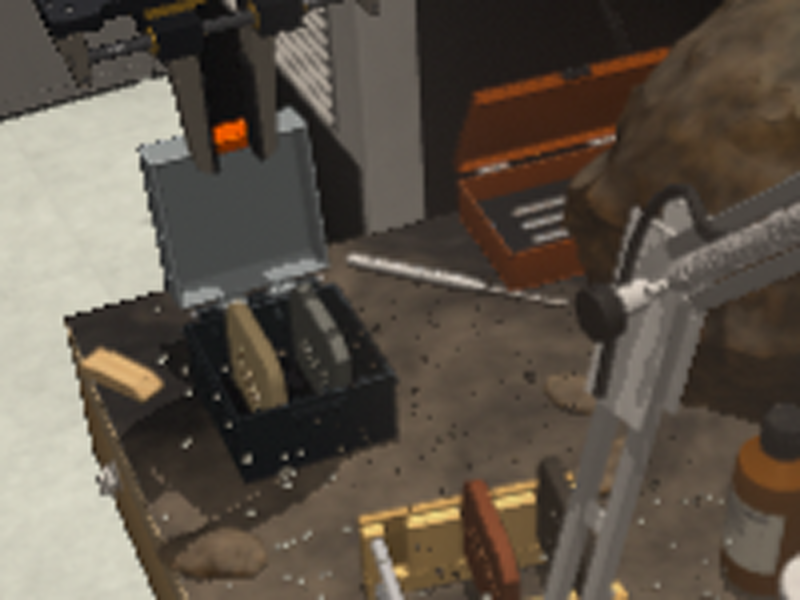

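```bash
python3 -m pendant '[255,-25,0,0,0, 255,-30,4,-20,0, 255,-30,9,-50,0, 255,-30,13,-80,0, 255,-30,17,-110,0, 255,-30,21,-138,0, 255,-30,21.6,-146,0, 255,-30,21.6,-146,0, 255,-30,21.6,-146,0]'
python3 - <<'E'
from h import *
c={n:viewer.capture(n) for n in('scene','side','wrist')}
for n in c: cv2.imwrite(f'pics/{n}10.png',c[n]['color'][:,:,::-1])
for t in['lid_press','lid_front']:
    rs=[]
    for n in('scene','side','wrist'):
        m=viewer.mark_of(t,n)
        if m and m[0]['confidence']>.4: rs.append(ray(c[n],m[0]['point']));print(t,n,m[0])
    if len(rs)>1: print(tri(rs))
E
```

```text
clock: 12.25
eef_pos: [0.5504, 0.2737, 0.2301]
tool_rot: [[-0.002, 0.999, -0.05], [-0.002, -0.05, -0.999], [-1.0, -0.002, 0.002]]
force: [-0.5, -0.1, 0.7]
grip_width: 0.007
lid_press scene {'point': [223.8, 263.5], 'confidence': 0.89}
lid_press side {'point': [256.0, 117.5], 'confidence': 0.61}
lid_press wrist {'point': [321.2, 243.6], 'confidence': 0.64}
(array([0.55471936, 0.23543176, 0.14059128]), [0.0036, 0.0022, 0.0024])
lid_front scene {'point': [219.0, 259.4], 'confidence': 0.92}
lid_front side {'point': [251.4, 107.9], 'confidence': 0.88}
(array([0.54856301, 0.24311242, 0.16625626]), [0.0013, 0.0013])
```

View pics/scene10.png

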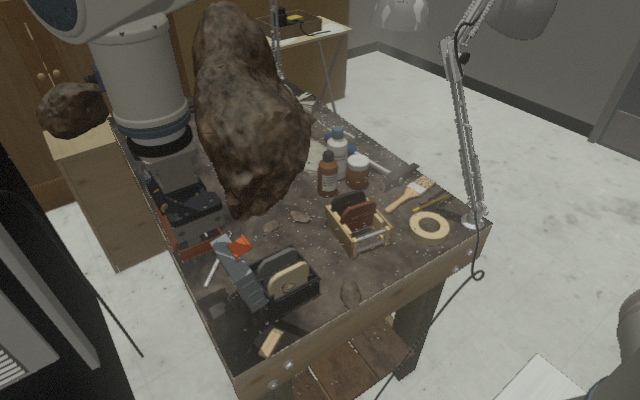

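View pics/wrist10.png

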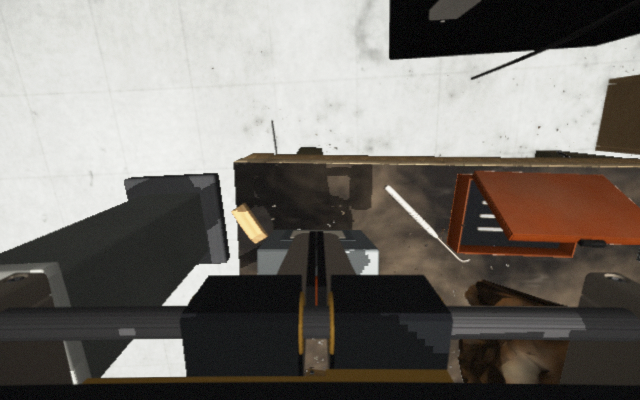

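View pics/side10.png

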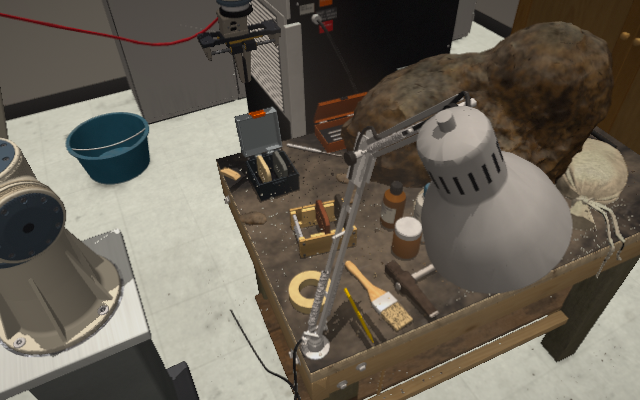

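```bash
python3 - <<'E'
from h import *
w=viewer.capture('wrist');s=viewer.capture('side');c=viewer.capture('scene')
for p in[(475,172),(510,240)]: print(tri([ray(w,p),ray(s,(318,104))]))
print(tri([ray(w,(475,172)),ray(c,(160,209))]),tri([ray(w,(510,240)),ray(c,(166,178))]))
E
python3 -m pendant '[255,15,0,0,0, 255,35,0,0,0, 255,55,0,0,0, 255,75,0,0,0, 255,95,0,0,0, 255,110,0,0,0, 255,110,0,0,0, 255,110,0,0,0]'
python3 - <<'E'
from h import *
for n in('scene','wrist'): cv2.imwrite(f'pics/{n}11.png',viewer.capture(n)['color'][:,:,::-1])
E
```

```text
(array([0.74208772, 0.28315249, 0.08167436]), [0.0188, 0.0188])
(array([0.73328057, 0.22798798, 0.12937054]), [0.0013, 0.0013])
(array([0.64233432, 0.30276833, 0.23645045]), [0.0127, 0.0127]) (array([0.6412255 , 0.27876307, 0.28324305]), [0.0151, 0.0151])
clock: 13.52
eef_pos: [0.5509, 0.2741, 0.1212]
tool_rot: [[-0.001, 0.999, -0.051], [-0.001, -0.051, -0.999], [-1.0, -0.001, 0.001]]
force: [-0.1, 0.7, 1.2]
grip_width: 0.005
```

View pics/scene11.png

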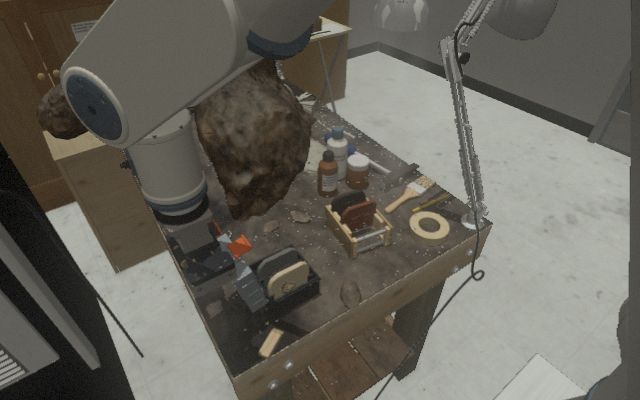

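View pics/wrist11.png

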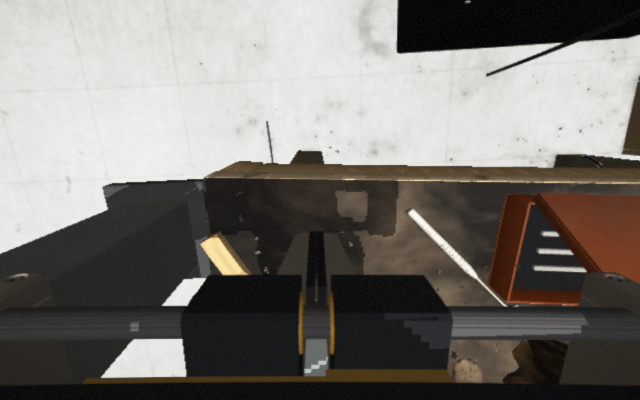

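```bash
python3 -m pendant '[255,0,0,8,0, 255,0,0,16,0, 255,0,0,24,0, 255,0,0,32,0, 255,0,0,40,0, 255,0,0,48,0, 255,0,0,56,0, 255,0,0,64,0, 255,0,0,70,0, 255,0,0,70,0]'
python3 - <<'E'
from h import *
for n in('scene','side'): cv2.imwrite(f'pics/{n}12.png',cv2.resize(viewer.capture(n)['color'][80:330,150:450,::-1],None,fx=2.4,fy=2.4))
E
```

```text
clock: 14.45
eef_pos: [0.5475, 0.2028, 0.1216]
tool_rot: [[-0.001, 0.999, -0.051], [-0.001, -0.051, -0.999], [-1.0, -0.001, 0.001]]
force: [0.5, -0.9, 0.3]
grip_width: 0.0
```

View pics/scene12.png

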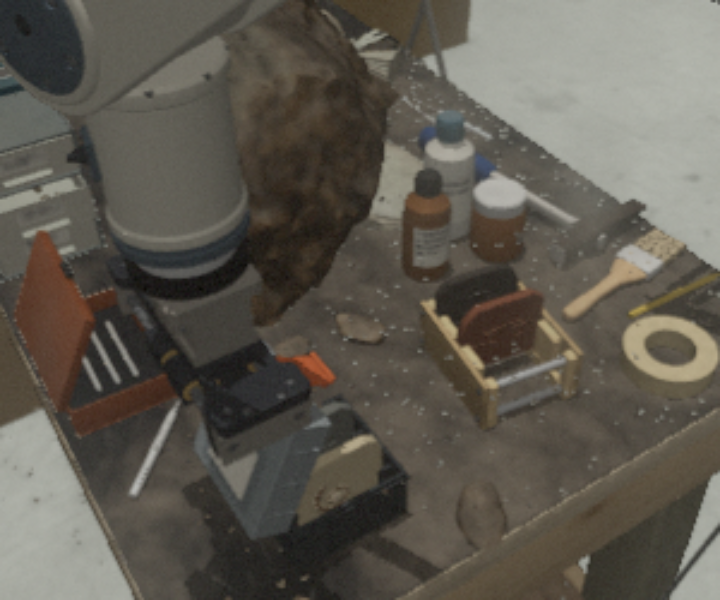

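View pics/side12.png

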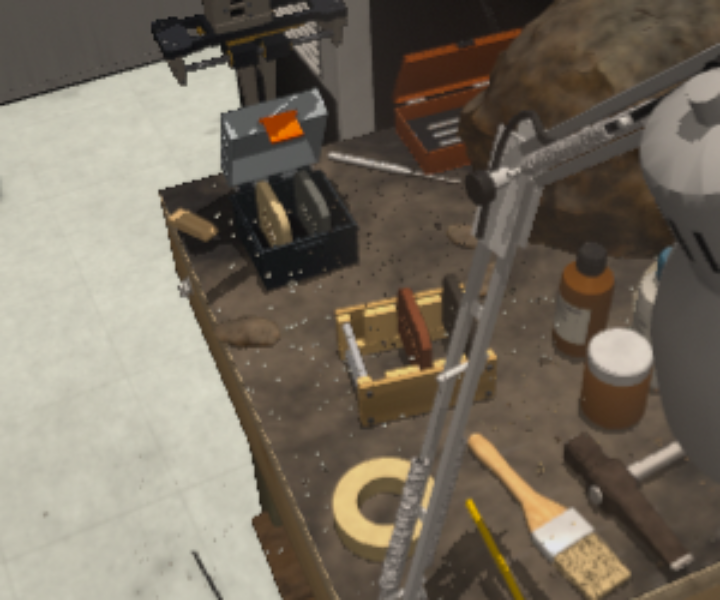

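The lid is folding over nicely, so I'll keep sweeping.

```bash
python3 -m pendant '[255,0,0,8,0, 255,0,0,17,0, 255,0,0,26,0, 255,0,0,35,0, 255,0,0,44,0, 255,0,0,53,0, 255,0,0,62,0, 255,0,0,71,0, 255,0,0,80,0, 255,0,0,80,0]'
python3 - <<'E'
from h import *
for n in('scene','side'): cv2.imwrite(f'pics/{n}13.png',cv2.resize(viewer.capture(n)['color'][80:330,150:450,::-1],None,fx=2.4,fy=2.4))
E
```

```text
clock: 15.38
eef_pos: [0.5435, 0.1228, 0.1217]
tool_rot: [[-0.0, 0.999, -0.052], [-0.001, -0.052, -0.999], [-1.0, -0.0, 0.001]]
force: [-0.7, 0.5, 0.1]
grip_width: 0.007
```

View pics/scene13.png

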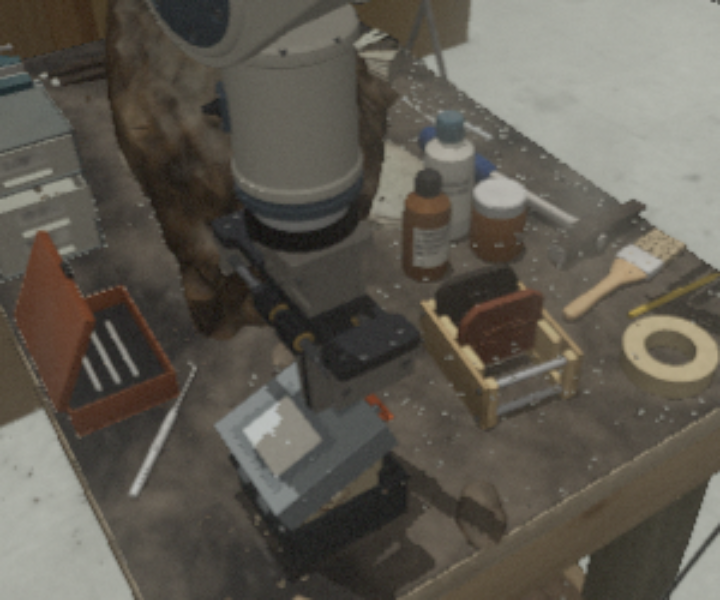

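View pics/side13.png

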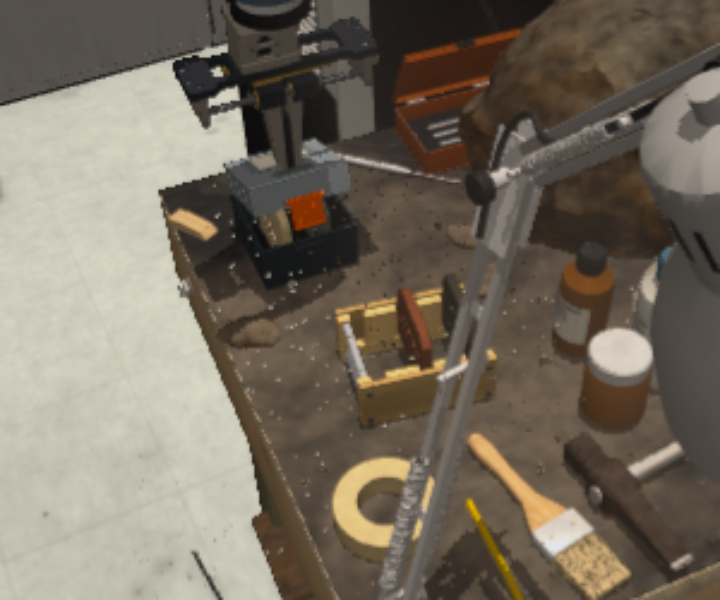

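```bash
python3 -m pendant '[255,3,0,6,0, 255,7,0,12,0, 255,11,0,18,0, 255,15,0,24,0, 255,19,0,28,0, 255,22,0,28,0, 255,22,0,28,0]'; python3 -m pendant '[255,2,0,0,0, 255,4,0,0,0, 255,5,0,0,0, 255,5,0,0,0]'
python3 - <<'E'
from h import *
for n in('scene','side'): cv2.imwrite(f'pics/{n}14.png',cv2.resize(viewer.capture(n)['color'][80:330,150:450,::-1],None,fx=2.4,fy=2.4))
E
```

```text
clock: 16.07
eef_pos: [0.5418, 0.0962, 0.0988]
tool_rot: [[-0.001, 0.999, -0.051], [-0.0, -0.051, -0.999], [-1.0, -0.001, 0.0]]
force: [-0.5, 0.1, 0.0]
grip_width: 0.005
clock: 16.4
eef_pos: [0.5422, 0.0967, 0.0945]
tool_rot: [[-0.0, 0.999, -0.05], [-0.0, -0.05, -0.999], [-1.0, -0.0, 0.0]]
force: [-0.1, 0.3, -0.7]
grip_width: 0.004
```

View pics/scene14.png

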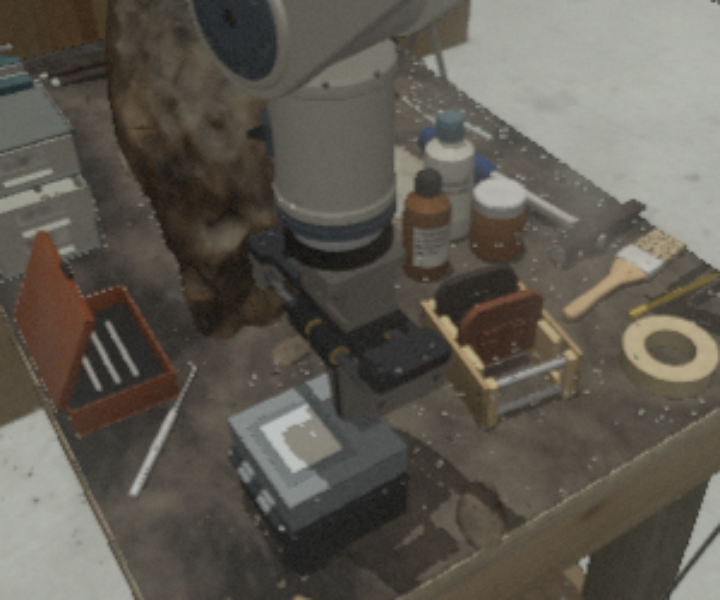

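View pics/side14.png

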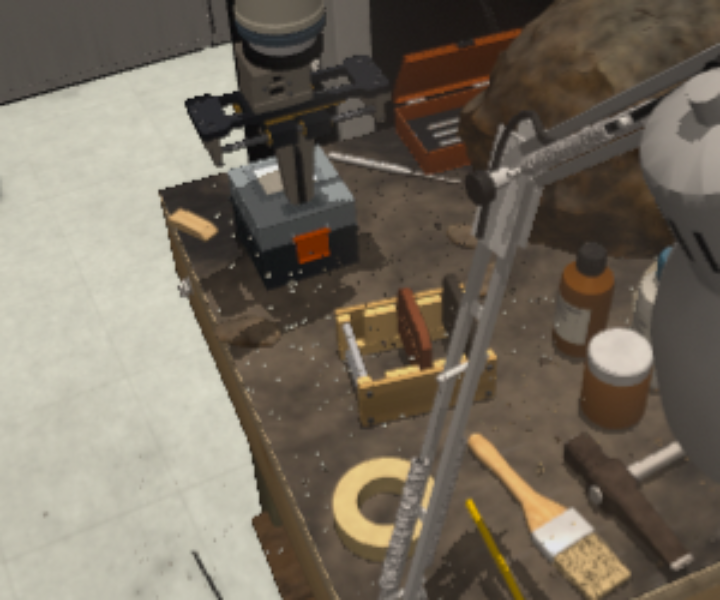

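```bash
for i in 1 2; do python3 -m pendant '[255,0.7,0,0,0, 255,1.4,0,0,0, 255,2,0,0,0, 255,2,0,0,0]'|grep -E 'eef|force'; done; python3 -m pendant '[255,0.5,0,0,0, 255,1,0,0,0, 255,1,0,0,0]'|grep -E 'eef|force'
```

```text
eef_pos: [0.5422, 0.0966, 0.0926]
force: [0.4, -1.0, -0.5]
eef_pos: [0.5422, 0.0965, 0.0905]
force: [0.0, 0.3, -0.7]
eef_pos: [0.5423, 0.0965, 0.0903]
force: [-2.2, -0.7, 7.4]
```

```bash
for i in 1 2; do python3 -m pendant '[255,0.5,0,0,0, 255,1,0,0,0, 255,1,0,0,0]'|grep -E 'eef|force'; done
```

```text
eef_pos: [0.5424, 0.0965, 0.0902]
force: [-4.9, -1.2, 18.2]
eef_pos: [0.5424, 0.0965, 0.09]
force: [-8.4, -1.7, 27.5]
```

Solid contact at z = 0.090, where the shut pad should be. I'll back off and check.

```bash
python3 -m pendant '[255,-5,0,0,0, 255,-15,0,0,0, 255,-40,0,0,0, 255,-75,-5,0,0, 255,-110,-10,10,0, 255,-140,-10,50,0, 255,-140,-10,80,0, 255,-140,-10,90,0, 255,-140,-10,90,0]'
python3 - <<'E'
from h import *
c={n:viewer.capture(n) for n in('scene','side','wrist')}
for n in c: cv2.imwrite(f'pics/{n}15.png',c[n]['color'][:,:,::-1])
s=c['side'];cv2.imwrite('pics/side15z.png',cv2.resize(s['color'][100:260,200:400,::-1],None,fx=4,fy=3.7,interpolation=cv2.INTER_CUBIC))
for t in['lid_press','lid_front']:
    rs=[]
    for n in c:
        m=viewer.mark_of(t,n)
        if m and m[0]['confidence']>.4: rs.append(ray(c[n],m[0]['point']));print(t,n,m[0])
    if len(rs)>1: print(tri(rs))
E
```

```text
clock: 18.67
eef_pos: [0.5278, 0.0051, 0.2285]
tool_rot: [[0.001, 0.999, -0.053], [-0.0, -0.053, -0.999], [-1.0, 0.001, 0.0]]
force: [-0.2, -0.2, -1.3]
grip_width: 0.002
lid_press side {'point': [278.5, 165.7], 'confidence': 0.73}
lid_press wrist {'point': [329.0, 113.7], 'confidence': 0.79}
(array([0.54627417, 0.08714794, 0.08587694]), [0.0025, 0.0025])
lid_front scene {'point': [306.7, 245.1], 'confidence': 0.98}
lid_front side {'point': [279.8, 168.4], 'confidence': 0.61}
lid_front wrist {'point': [328.2, 125.1], 'confidence': 0.75}
(array([0.54391489, 0.0724252 , 0.09137144]), [0.0033, 0.0028, 0.005])
```

View pics/side15z.png

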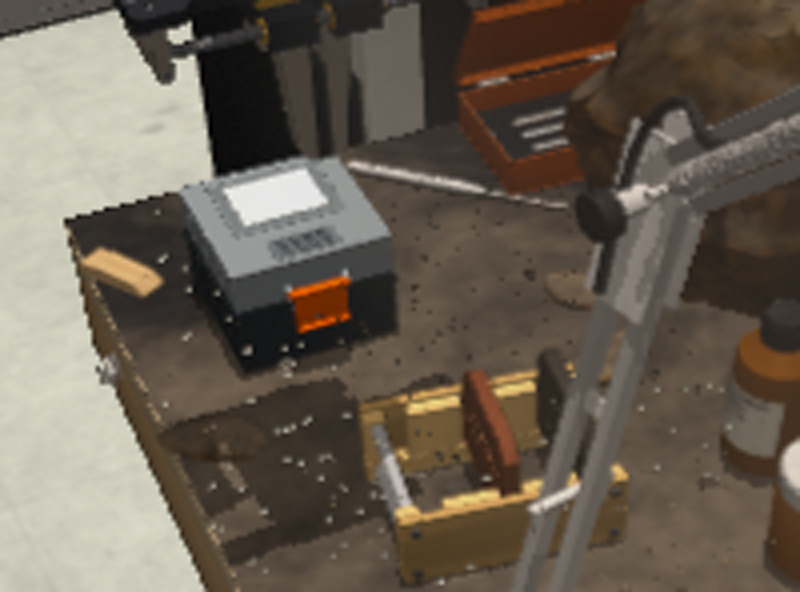

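View pics/wrist15.png

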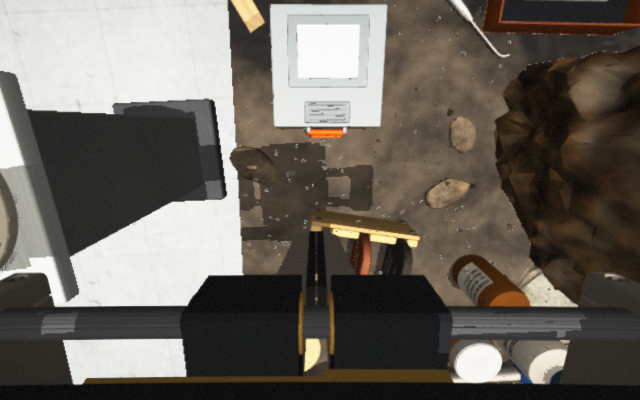

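View pics/scene15.png

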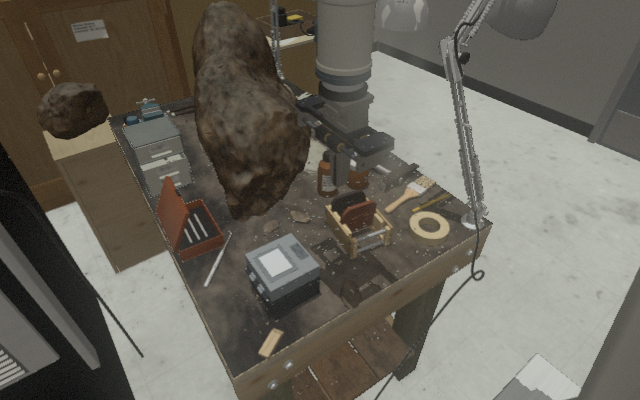

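```bash
python3 - <<'E'
from h import *
s=viewer.capture('side');c=viewer.capture('scene')
ctr=np.array([.5439,.1278]);v=np.array([.051,.9987]);w=np.array([-.9987,.051])
for n,cam in(('side',s),('scene',c)):
    cv2.imwrite(f'pics/{n}16.png',0) if 0 else None
    im=cam['color'][:,:,::-1].copy();o=(225,120) if n=='side' else(235,225)
    im=cv2.resize(im[o[1]:o[1]+100,o[0]:o[0]+100],None,fx=6,fy=6,interpolation=cv2.INTER_CUBIC)
    for th,col in((0,(0,255,0)),(.08,(0,0,255))):
        pts=[]
        for y in(.053,-.053):
            d,h=.106,.034
            X=.058-d*np.cos(th)+h*np.sin(th);Z=.056+d*np.sin(th)+h*np.cos(th)
            pts.append(tuple(np.int32((proj(cam,[*(ctr+X*v+y*w),Z])-o+.5)*6)))
        cv2.line(im,*pts,col,1)
    cv2.imwrite(f'pics/{n}16.png',im)
a=[cv2.imread(f'pics/{n}16.png') for n in('side','scene')];cv2.imwrite('pics/c16.png',cv2.resize(np.hstack(a),(800,400)))
E
```

```text
(no output)
```

View pics/c16.png

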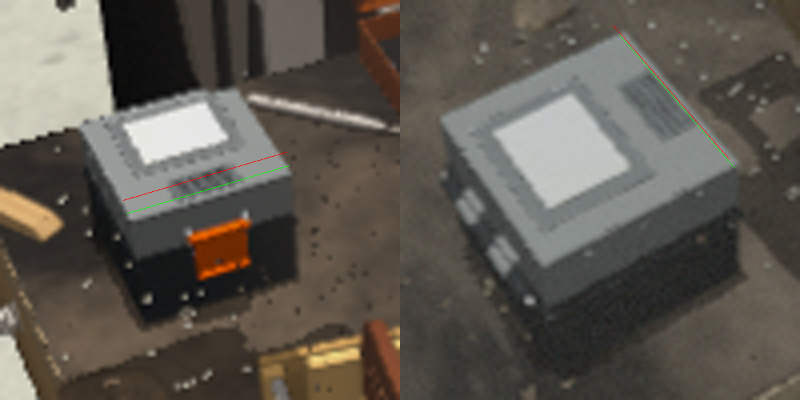

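```bash
python3 -c "
from h import *
print(ctrl.observe()['clock'],ctrl.job_done())"
```

```text
the job is handed in; nothing more can be done
19.2167 None
```

The ammonite slab is standing in the empty bay and the lid is latched shut over it. I handed the job in at about 19 s of the 58 s allowed; no verdict was reported.

**Slab:** I drew it straight up out of the rack and lowered it into the bay until the floor took the load (about 15 N). That was at the tool height I had worked out for standing on the floor. I then opened the fingers slightly and backed off. Pictures taken before the lid closed showed it upright between the guide ribs.

**Lid:** I swept it over with the closed fingertips and pressed the thumb pad.
- **Pressing:** I did not see the snap as a separate force peak. The pad met solid resistance at 90 mm and held up to about 27 N; the shut height given is 91 mm.
- **After backing off:** the lid stayed down, with an even seam and the front edge measured at about 91 mm high. In the side picture that edge sat slightly lower than my shut-lid outline. I put this down to calibration or to where I assumed the edge is.

**Everything else:** the red and dark slabs and the brown bottle stood as before in the last pictures. The grey slab stood in its place before the lid closed and can't be seen since. The arm was clear of everything at hand-in.

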